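# Advance a ceramic plate in a bonding jig and hold it flush against the fence with a spacer

### The job

On the bonding jig, push the sprung plunger fully in so that it advances the white ceramic plate, and let it spring back. Then take the aluminium spacer by its upright tab, square it up with the jig and lower it onto the bed in the gap between a stop block and the plate, on whichever side of the plunger the gap is wide enough (do not force it against the longer stop), and with it press the plate flush against the fence along its whole edge. Finish while still holding the spacer in the gripper, upright in that gap and pressing the plate firmly against the fence, and leave the other things on the bench alone.

Things in the scene. Friction and masses are not known exactly. Their poses are not given: they have to be found in the camera images.
- jig: Fixed steel bonding jig. Bed 150 x 212 x 8 mm; origin on the bench surface; +x leads from the plunger knob to the fence, z up. In mm in this frame: bed top z 8; fence bar along y, inner face x +60, top z 30; low side rails (x -18 to 60, inner faces y +-82, top z 22) guide the plate; rod guide block x -58 to -44, y +-17, top z 34; stop blocks either side of it.
- plunger (a joint): Sprung plunger, slides along jig +x: 0 = out (rest), 0.016 m = fully in; the spring resists with 3 to 8 N and returns it. Its head (36 mm wide at jig y 0, top z 26 mm; front face at jig x -20 mm at rest, -4 mm fully in) pushes the plate to 4 mm short of the fence, where the plate stays when the plunger springs back.
- plunger_knob (a point): Centre of the near (outer) face of the plunger's round black knob: 30 mm diameter, 10 mm thick, axis along jig x, 22 mm above the bench, at jig x -102 mm at rest, overhanging the bed's near edge by 32 mm. Push it towards jig +x. Axes as the jig's.
- plate_center (a point): Centre of the white ceramic plate lying loose on the jig's bed between the rails: 60 (x) x 160 (y) x 12 mm, about 0.36 kg, axes about as the jig's. Flush with the fence this centre is at jig x +30 mm; at the start it is 16 to 20 mm short of that, close before the plunger's head. Pushed off-centre it needs about 6 to 12 N to close squarely on the fence.
- stop_short: Shorter aluminium stop block, fixed on the bed at jig y +45 or -45 mm. 23 (x) x 44 (y) x 18 mm. Origin: middle of the lower edge of its near face (jig x -60, z 8 mm); axes as the jig's; far face at x +23 mm. From there to the plate is the wide gap: 17 to 21 mm at the start, 33 mm after the plunger's stroke, 37 mm with the plate flush.
- stop_long: Longer aluminium stop block, on the other side of the plunger: 37 (x) x 44 (y) x 18 mm, origin and axes likewise. The gap from it to the plate never exceeds 23 mm: too narrow for the spacer.
- spacer_center (a point): Centre (30 mm above its underside) of the loose aluminium spacer standing on the bench left or right of the jig, 110 g, 60 mm high: foot 26 (x) x 36 (y) x 26 mm high, on it an upright grip tab 16 (x) x 30 (y) x 34 mm high, whose centre is 13 mm above this point. z up. Its 26 mm (x) side goes across the gap, along jig x.
- jar_center (a point): Bystander, leave alone: closed amber glass jar with white lid, 48 mm diameter, 55 mm high. This is its centre.
- bottle_center (a point): Bystander, leave alone: white plastic bottle, 56 mm diameter, 150 mm high. This is its centre.
- tray_center (a point): Bystander, leave alone: white divided parts tray, 110 x 150 x 30 mm. This is its centre.
- post_center (a point): Bystander, leave alone: steel lens post on a round foot, 38 mm diameter at the foot, 85 mm high. This is its centre.
- screwdriver: Bystander, leave alone: screwdriver with black handle, 170 mm long, lying on the bench near the robot; origin under its middle.
- lens_ring: Bystander, leave alone: dark steel lens ring lying flat, 52 mm diameter, 12 mm high; origin under its centre.
There are look-alikes about, which are no part of the job. What is shaped like the part that bears spacer_center but green or purple is not meant.

How it is judged:
By the outcome, as a careful person would: the job done as asked, in the order asked, and still so for the second after the job is handed in, while the arm keeps its last pose, push and grip.
It also fails if it takes over 64 s, if anything falls off the work surface, if the arm or the gripper's body presses on something with over 40 N, if the wrist force passes 120 N, or if a joint passes its speed limit or range.

### The arm

A 6-joint arm with a two-finger parallel gripper is mounted at the origin on the work surface. World frame = base frame: x ahead of the robot, y to its left, z up, the work surface at z = 0. Lengths are in m, angles in rad, forces in N, time in s.
With the tool pointing down it reaches from about 0.25 to 0.725 m from the base axis. Payload 4 kg.
Tool frame: the origin (TCP) lies at the very end of the fingers, on their centre line; the grasp point (between the pads) lies 19 mm behind it; z points along the fingers, y is the line along which they close (so a half turn about z gives the same grasp; the last joint's range is limited). The gripper opens to 85 mm and grips with 20 to 120 N. Pads are 22 mm wide; open, the fingers measure 114 mm over their backs; the gripper's body (76 mm by 85 mm) begins 54 mm behind the grasp point. The pads swing forward as they close: fully open they stand 13 mm farther back than shut.
Start: joints at [1.229, 0.241, 0.005, 1.335, 0, 1.571], TCP at [0.168, 0.471, 0.231] pointing down, gripper open.
Joint ranges: [-2.72, 2.72], [-1.05, 1.87], [-1.09, 1.28], [-1.99, 2.15], [-1.42, 1.44], [-3.14, 3.14]. Speed limits (rad/s): [2.79, 2.79, 3.14, 3.14, 3.14, 3.14].

### API

Orientations are given as a unit quaternion [x, y, z, w].
In Python, from workcell import bot, vision, workorder gives the robot as it stands.
- The arm moves only by the shell command python3 -m creep 'ROWS' [OPENING]. ROWS is JSON, a list of rows, each a list of 2 entries, a list of its own where there are three numbers: the shift along the tool's x, y, z in mm, then the turn, a rotation vector about the tool's x, y, z in rad. In form: [[[dx, dy, dz], [wx, wy, wz]], ...]. A call has 1 to 12 rows; each row shifts and turns the commanded pose from where the row before left it, along the tool's axes as they then stand; what a row does not reach is not made up. A row lasts 1/8 s, in which the tool goes at most 62.5 mm and 10.7 degrees, less where a joint would pass 70% of its speed; a pose out of reach is approached as far as the arm can. A call is refused whole if a number of a shift passes 62.5 or a number of a turn 0.188, either way. A call with a gripper value outside its range is refused whole. OPENING is the finger opening in mm, from 0 to 85.4, set as the call begins (- or left out, the last holds). The fingers move at their own pace and stop on an object; the grip force is fixed at half the most. Time passes only in rows, so rows that do not move let the fingers close. It gives the time, the measured TCP pose, the force, the opening and the grip force at its end, in the units of the state.
- bot.get_obs(): the state, without advancing time (a new reading comes with each control period).
- vision.camera(name): name is "scene" or "top"; returns a dict with "image" (480x640x3 uint8, blue, green, red), "z_map" (480x640 float32, m along the optical axis (not along the pixel's ray), 0 where there is no reading), "K" (3x3 intrinsics, pixels), "k1" (the pictures are not rectified: a ray, as slopes to the right and down, at radius r is drawn at 1 + k1 r^2 times it, then the intrinsics apply), "rvec" (rotation vector, rad) and "tvec" (3), from world to camera coordinates, as OpenCV has them. Camera axes: x right, y down, z forward; pixel columns grow to the right and rows downward; lengths in m; the calibration is good to about 2 mm. A picture is of the moment at which its call begins.
- workorder.job_done(): hands the job in; it is judged then, once.
Trained networks look in a picture, given as the dict that the camera call returned (one of the last four; its "shot" number tells which), for a name from the list of things; names that differ only in an ending like _2 or _b are one class to them, and where a whole thing is asked for, a point or a joint stands for the part that bears it (a point fixed in the world has none). Each returns a list of dicts, best first, with "score" (0 to 1); they miss things now and then, are a little off and sometimes report something else, mostly with a low value. They report only what shows in the picture. A call takes as long as a camera call. They do not tell look-alikes from the thing itself.
- vision.spot_in(picture, query): "position" ([column, row] in pixels, amid what is visible of it).
- vision.place_of(picture, query): "position" ([column, row] in pixels: a listed point, or the origin of a listed thing).
The state is a dict: "clock": time; "joint_pos": joint angles; "joint_vel": joint speeds; "tau": joint torques, N m; "eef_pos": TCP position; "tool_rot": TCP orientation; "ft_force": force on the tool from outside, world axes, zero at the start; "ft_torque": the same for the moment, N m; "grip_width": finger opening in m; "grasp_force": force on a finger pad.
Only numpy, scipy, OpenCV 4.12 (cv2) and the standard library are available. Lean on these libraries where they do the work, as an engineer would, in place of code of your own. Each camera call takes 0.05 s, during which the arm holds its last target. There are 200 camera calls.

## Working session

There is one attempt and no reset: what is moved stays moved. The work goes in short steps, Python scripts to look and compute and a shell command to move; the robot and the scene stay as the last step left them, time stands still between calls to the robot, and variables do not carry over. Pictures are saved under pics/ and viewed, at most 10 in all, crops included, and the job is handed in when it is done.

```bash
mkdir -p pics
cat > h.py <<'E'
import numpy as np, cv2
from workcell import bot, vision, workorder
def R(p): return cv2.Rodrigues(np.array(p['rvec'],float))[0]
def ray(p,uv):
    K=np.array(p['K']);k=p['k1'];d=np.array([(uv[0]-K[0,2])/K[0,0],(uv[1]-K[1,2])/K[1,1]]);s=d.copy()
    for _ in range(20): s=d/(1+k*(s@s))
    return np.array([s[0],s[1],1.])
def at_z(p,uv,z):
    r=R(p);o=-r.T@np.ravel(p['tvec']);d=r.T@ray(p,uv);return o+d*(z-o[2])/d[2]
def at_d(p,uv):
    z=p['z_map'][int(round(uv[1])),int(round(uv[0]))];return R(p).T@(ray(p,uv)*z-np.ravel(p['tvec']))
def cloud(p):
    h,w=p['z_map'].shape;K=np.array(p['K'],float)
    u,v=np.meshgrid(np.arange(w),np.arange(h));a=np.stack([(u-K[0,2])/K[0,0],(v-K[1,2])/K[1,1]],-1);s=a.copy()
    for _ in range(20): s=a/(1+p['k1']*(s**2).sum(-1,keepdims=True))
    P=np.dstack([s,np.ones((h,w))])*p['z_map'][...,None]
    return (P-np.ravel(p['tvec']))@R(p)
def proj(p,X):
    c=R(p)@np.array(X)+np.ravel(p['tvec']);s=c[:2]/c[2];s=s*(1+p['k1']*(s@s));K=np.array(p['K']);return K[:2,:2]@s+K[:2,2]
E
python3 - <<'E'
from h import *
np.set_printoptions(precision=4,suppress=True)
o=bot.get_obs();print(o['clock'],o['eef_pos'],o['tool_rot'],o['ft_force'],o['grip_width'])
Z={'jig':0,'plunger_knob':.022,'plate_center':.014,'stop_short':.008,'stop_long':.008,'spacer_center':.03,'jar_center':.0275,'bottle_center':.075,'tray_center':.015,'post_center':.0425,'screwdriver':0,'lens_ring':0}
for n in ('top','scene'):
    p=vision.camera(n);cv2.imwrite(f'pics/{n}0.png',p['image'])
    print(n,'cam',-R(p).T@np.ravel(p['tvec']))
    for q,z in Z.items():
        for d in vision.place_of(p,q)[:3]: print(q,round(d['score'],2),np.round(d['position']),at_z(p,d['position'],z)[:2])
E
```

```text
0.0 [0.1674 0.4705 0.2304] [ 0.1701  0.9854 -0.001  -0.0002] [ 0.3036 -0.0171 -0.8564] 0.08570757978895562
top cam [0.4057 0.0093 0.9192]
jig 0.91 [296. 259.] [0.5848 0.076 ]
plunger_knob 0.74 [283. 304.] [0.4884 0.0932]
plate_center 0.87 [295. 250.] [0.5999 0.0789]
plate_center 0.64 [283. 304.] [0.4899 0.094 ]
plate_center 0.45 [429. 371.] [ 0.3771 -0.1967]
stop_short 0.49 [309. 291.] [0.5195 0.045 ]
stop_long 0.75 [269. 283.] [0.5303 0.1273]
stop_long 0.36 [284. 301.] [0.4959 0.093 ]
spacer_center 0.92 [161. 312.] [0.4573 0.3299]
spacer_center 0.85 [201. 290.] [0.5063 0.2562]
spacer_center 0.81 [131. 296.] [0.4846 0.3948]
jar_center 0.62 [494. 285.] [ 0.5499 -0.3226]
bottle_center 0.89 [147. 202.] [0.6672 0.3716]
tray_center 0.92 [510. 209.] [ 0.7154 -0.3651]
tray_center 0.64 [162. 314.] [0.4557 0.3332]
post_center 0.85 [355. 164.] [ 0.7811 -0.0338]
screwdriver 0.93 [428. 374.] [ 0.3708 -0.1986]
lens_ring 0.53 [223. 362.] [0.3697 0.2061]
scene cam [ 1.4499 -0.3249  0.684 ]
jig 0.69 [340. 262.] [0.597  0.0741]
plunger_knob 0.6 [142. 347.] [ 0.7141 -0.3708]
plunger_knob 0.49 [326. 230.] [0.493  0.0863]
plate_center 0.97 [339. 254.] [0.5862 0.0775]
stop_short 0.55 [312. 242.] [0.5084 0.0428]
stop_short 0.36 [475. 222.] [0.5945 0.4465]
stop_long 0.74 [347. 239.] [0.5306 0.1236]
spacer_center 0.9 [388. 212.] [0.491  0.2576]
spacer_center 0.75 [430. 215.] [0.5496 0.3414]
spacer_center 0.67 [404. 201.] [0.4589 0.3213]
jar_center 0.73 [156. 286.] [ 0.5515 -0.323 ]
bottle_center 0.82 [472. 219.] [0.6665 0.3734]
tray_center 0.76 [142. 349.] [ 0.7123 -0.372 ]
post_center 0.64 [332. 312.] [ 0.7884 -0.0307]
post_center 0.53 [313. 242.] [0.5588 0.0253]
post_center 0.35 [324. 229.] [0.5187 0.0702]
screwdriver 0.59 [199. 238.] [ 0.3632 -0.1989]
lens_ring 0.5 [344. 202.] [0.3536 0.1996]
```

View pics/top0.png

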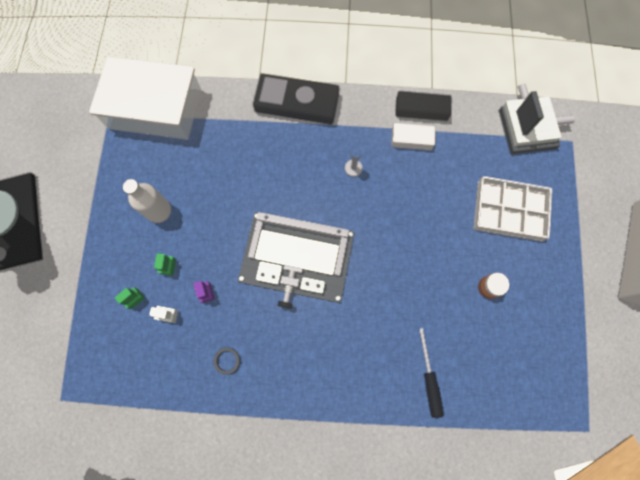

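View pics/scene0.png

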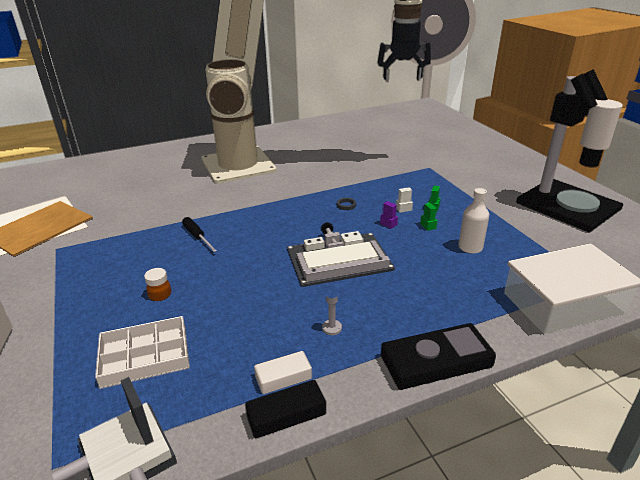

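Top: the aluminium spacer is at about (165,314), with purple at (204,291) and green at (165,264) and (130,298). The jig is at (296,260), tilted about 10°, with its knob at (285,303). The short stop is on the right at (313,286) and the long one on the left at (268,273). The scene view agrees, with the spacer at (404,200).

```bash
cat > m.py <<'E'
from h import *
from scipy.optimize import least_squares
def grab(name,c,r):
    p=vision.camera(name);P=cloud(p).reshape(-1,3);I=p['image'].reshape(-1,3)
    m=(p['z_map'].ravel()>0)&(np.hypot(P[:,0]-c[0],P[:,1]-c[1])<r)&(P[:,2]<.09)
    return P[m],I[m].astype(int)
S=.0012
def box(L,b):
    sx=1/(1+np.exp(-np.clip((L[:,0]-b[0])/S,-50,50)))*1/(1+np.exp(-np.clip((b[1]-L[:,0])/S,-50,50)))
    return sx/(1+np.exp(-np.clip((L[:,1]-b[2])/S,-50,50)))/(1+np.exp(-np.clip((b[3]-L[:,1])/S,-50,50)))
def height(L,boxes):
    h=np.zeros(len(L))
    for b in boxes: w=box(L,b);h=h*(1-w)+np.maximum(h,b[4])*w
    return h
def fit(P,boxes,x0):
    def f(x):
        c,s=np.cos(x[2]),np.sin(x[2]);d=P[:,:2]-x[:2];L=d@np.array([[c,-s],[s,c]])
        return (height(L,boxes)-P[:,2]+x[3])/.002
    best=min((least_squares(f,[x0[0],x0[1],x0[2]+a,0],loss='soft_l1',x_scale=[.005,.005,.05,.002],diff_step=1e-4) for a in (-.1,0,.1)),key=lambda r:r.cost)
    return best.x,best.cost/len(P)
def jigboxes(plate=.012,pl=0,side=-1):
    return [(-.07,.08,-.106,.106,.008),(.06,.076,-.09,.09,.030),(-.018,.06,.082,.094,.022),(-.018,.06,-.094,-.082,.022),
     (plate-.03,plate+.03,-.08,.08,.020),(-.058,-.044,-.017,.017,.034),(-.036+pl,-.020+pl,-.018,.018,.026),
     (-.06,-.037,side*.045-.022,side*.045+.022,.026),(-.06,-.023,-side*.045-.022,-side*.045+.022,.026),(-.102+pl,-.092+pl,-.015,.015,.037)]
SP=[(-.013,.013,-.018,.018,.026),(-.008,.008,-.015,.015,.060)]
E
python3 - <<'E'
from m import *
np.set_printoptions(precision=4,suppress=True)
for n in('top','scene'):
    P,I=grab(n,(.585,.076),.16); print(n,len(P),P[:,2].min(),np.std(P[P[:,2]<.003,2]))
    x,c=fit(P,jigboxes(),(.585,.076,-.15)); print(x,c)
    P,I=grab(n,(.46,.327),.045); print(len(P))
    for a in np.arange(0,3.1,.3):
        x,c=fit(P,SP,(.46,.327,a)); print(' sp',x,round(c,3))
E
```

```text
top 18692 -0.004882963515689925 0.00128937416587454
[ 0.5851  0.0766 -0.1427  0.0011] 0.50043756815141
1534
 sp [ 0.4556  0.3266 -0.1081  0.0017] 0.993
 sp [ 0.4556  0.3266 -0.11    0.0017] 0.993
 sp [ 0.4556  0.3266 -0.1096  0.0017] 0.993
 sp [ 0.4556  0.3266 -0.1093  0.0017] 0.993
 sp [ 0.4556  0.3266 -0.1079  0.0017] 0.993
 sp [0.4556 0.3266 3.0334 0.0017] 0.993
 sp [0.4556 0.3266 3.032  0.0017] 0.993
 sp [0.4556 0.3266 3.0332 0.0017] 0.993
 sp [0.4556 0.3266 3.0327 0.0017] 0.993
 sp [0.4556 0.3266 3.033  0.0017] 0.993
 sp [0.4556 0.3266 3.0323 0.0017] 0.993
scene 12448 -0.7609658166636508 0.37423872259106766
[ 0.5835  0.0751 -0.1381  0.0001] 105.68675261895625
572
 sp [ 0.4547  0.3273 -0.1485  0.002 ] 2.81
 sp [ 0.4547  0.3273 -0.1483  0.002 ] 2.81
 sp [ 0.4547  0.3273 -0.1482  0.002 ] 2.81
 sp [ 0.4547  0.3273 -0.1483  0.002 ] 2.81
 sp [0.449  0.3234 1.6611 0.0032] 3.905
 sp [0.4547 0.3273 2.9928 0.002 ] 2.81
 sp [0.449  0.3234 1.6619 0.0032] 3.905
 sp [0.4547 0.3273 2.9928 0.002 ] 2.81
 sp [0.4547 0.3273 2.9928 0.002 ] 2.81
 sp [0.4547 0.3273 2.9931 0.002 ] 2.81
 sp [0.4547 0.3273 2.993  0.002 ] 2.81
```

```bash
cat > plan.py <<'E'
import sys; from h import *
from scipy.spatial.transform import Rotation as Ro
J=np.array([.5845,.0760]);TH=-.141
def jig(x,y): c,s=np.cos(TH),np.sin(TH);return J+[c*x-s*y,s*x+c*y]
def plan(xy,z,yaw,n):
    """yaw = world angle of tool y"""
    o=bot.get_obs();p=np.array(o['eef_pos']);q=Ro.from_quat(o['tool_rot'])
    y=np.array([np.cos(yaw),np.sin(yaw),0]);zz=np.array([0,0,-1.]);T=Ro.from_matrix(np.c_[np.cross(y,zz),y,zz])
    w=(q.inv()*T).as_rotvec();g=np.array([*xy,z])-p;cur=q
    print('from',np.round(p,4),'turn',np.round(w,3),'F',np.round(o['ft_force'],1))
    for i in range(n):
        print(np.round(cur.inv().apply(g/n)*1000,1).tolist(),np.round(w/n,3).tolist());cur=cur*Ro.from_rotvec(w/n)
E
python3 -c "
from plan import *
plan(jig(-.145,0),.15,TH,10)"
```

```text
from [0.1676 0.4711 0.2313] turn [ 0.   -0.    1.37] F [ 0.9 -0.  -0.4]
[-38.3, -26.1, 8.1] [0.0, -0.0, 0.137]
[-41.5, -20.7, 8.1] [0.0, -0.0, 0.137]
[-44.0, -14.8, 8.1] [0.0, -0.0, 0.137]
[-45.6, -8.7, 8.1] [0.0, -0.0, 0.137]
[-46.3, -2.4, 8.1] [0.0, -0.0, 0.137]
[-46.2, 4.0, 8.1] [0.0, -0.0, 0.137]
[-45.2, 10.3, 8.1] [0.0, -0.0, 0.137]
[-43.4, 16.3, 8.1] [0.0, -0.0, 0.137]
[-40.8, 22.1, 8.1] [0.0, -0.0, 0.137]
[-37.4, 27.5, 8.1] [0.0, -0.0, 0.137]
```

```bash
python3 -m creep '[[[-38.3,-26.1,8.1],[0,0,0.137]],[[-41.5,-20.7,8.1],[0,0,0.137]],[[-44,-14.8,8.1],[0,0,0.137]],[[-45.6,-8.7,8.1],[0,0,0.137]],[[-46.3,-2.4,8.1],[0,0,0.137]],[[-46.2,4,8.1],[0,0,0.137]],[[-45.2,10.3,8.1],[0,0,0.137]],[[-43.4,16.3,8.1],[0,0,0.137]],[[-40.8,22.1,8.1],[0,0,0.137]],[[-37.4,27.5,8.1],[0,0,0.137]],[[0,0,0],[0,0,0]]]' 0
python3 -c "
from plan import *
plan(jig(-.14,0),.012,TH,3)"
```

```text
clock: 2.88
eef_pos: [0.442, 0.094, 0.1498]
tool_rot: [0.757, 0.654, -0.0, 0.0]
ft_force: [-0.2, 1.5, -0.1]
grip_width: -0.0
grasp_force: 0.0
from [0.442  0.094  0.1498] turn [-0.     0.    -0.005] F [-0.2  1.5 -0.1]
[0.8, 1.2, 45.9] [-0.0, 0.0, -0.002]
[0.8, 1.2, 45.9] [-0.0, 0.0, -0.002]
[0.7, 1.2, 45.9] [-0.0, 0.0, -0.002]
```

```bash
python3 -m creep '[[[0.8,1.2,46],[0,0,-0.005]],[[0.8,1.2,46],[0,0,0]],[[0.8,1.2,46],[0,0,0]],[[0,8,0],[0,0,0]],[[0,8,0],[0,0,0]],[[0,4,0],[0,0,0]],[[0,0,0],[0,0,0]]]'
python3 -m creep '[[[0,4,0],[0,0,0]],[[0,4,0],[0,0,0]],[[0,4,0],[0,0,0]],[[0,0,0],[0,0,0]]]'
python3 -c "
from plan import *
plan(jig(-.1,0),.012,TH,1)"
```

```text
clock: 3.75
eef_pos: [0.4663, 0.0957, 0.0139]
tool_rot: [0.754, 0.657, 0.002, 0.001]
ft_force: [-0.9, -0.4, 0.8]
grip_width: 0.0001
grasp_force: 0.0
clock: 4.25
eef_pos: [0.4747, 0.0939, 0.012]
tool_rot: [0.753, 0.657, -0.001, -0.001]
ft_force: [-5.3, 1.2, 3.2]
grip_width: -0.0001
grasp_force: 2.6
from [0.4747 0.0939 0.012 ] turn [-0.004  0.     0.005] F [-5.3  1.2  3.2]
[-2.3, 11.2, -0.1] [-0.004, 0.0, 0.005]
```

```bash
python3 -m creep '[[[0,3,0],[0,0,0]],[[0,3,0],[0,0,0]],[[0,2,0],[0,0,0]],[[0,0,0],[0,0,0]]]'
python3 -m creep '[[[0,2,0],[0,0,0]],[[0,2,0],[0,0,0]],[[0,0,0],[0,0,0]]]'
python3 -m creep '[[[0,2,0],[0,0,0]],[[0,0,0],[0,0,0]]]'
python3 -c "
from plan import *
plan(jig(-.1,0),.012,TH,1)"
```

```text
clock: 4.75
eef_pos: [0.4814, 0.0929, 0.0118]
tool_rot: [0.753, 0.658, -0.002, -0.002]
ft_force: [-7.1, 1.6, 5.7]
grip_width: 0.0
grasp_force: 3.9
clock: 5.12
eef_pos: [0.4848, 0.0924, 0.0118]
tool_rot: [0.753, 0.658, -0.002, -0.003]
ft_force: [-8.2, 1.4, 7.4]
grip_width: 0.0001
grasp_force: 4.5
clock: 5.38
eef_pos: [0.4854, 0.0923, 0.0116]
tool_rot: [0.753, 0.658, -0.003, -0.004]
ft_force: [-10.6, 2.8, 7.9]
grip_width: -0.0003
grasp_force: 6.0
from [0.4854 0.0923 0.0116] turn [-0.01   0.     0.006] F [-10.6   2.8   7.9]
[-2.2, 0.4, -0.4] [-0.01, 0.0, 0.006]
```

```bash
python3 -m creep '[[[0,2,0],[0,0,0]],[[0,2,0],[0,0,0]],[[0,0,0],[0,0,0]]]'
python3 -m creep '[[[0,2,0],[0,0,0]],[[0,0,0],[0,0,0]]]'
```

```text
clock: 5.75
eef_pos: [0.4854, 0.0922, 0.0113]
tool_rot: [0.753, 0.658, -0.006, -0.006]
ft_force: [-19.1, 3.6, 15.9]
grip_width: -0.0
grasp_force: 10.4
clock: 6.0
eef_pos: [0.4854, 0.0922, 0.0111]
tool_rot: [0.753, 0.658, -0.007, -0.008]
ft_force: [-23.1, 5.6, 19.5]
grip_width: 0.0001
grasp_force: 12.5
```

```bash
python3 -m creep '[[[0,-8,0],[0,0,0]],[[0,-12,0],[0,0,0]],[[0,-20,0],[0,0,0]],[[0,-5,-45],[0,0,0]],[[0,0,-50],[0,0,0]],[[0,0,-20],[0,0,0]],[[0,0,0],[0,0,0]]]' 50
python3 -c "
from plan import *
plan((.4553,.327),.12,-.12,6)"
```

```text
clock: 6.88
eef_pos: [0.4538, 0.0975, 0.1291]
tool_rot: [0.754, 0.657, 0.002, 0.001]
ft_force: [0.0, 0.3, -0.8]
grip_width: 0.0502
grasp_force: 0.0
from [0.4538 0.0975 0.1291] turn [ 0.005 -0.002 -0.016] F [ 0.   0.3 -0.8]
[37.9, -4.9, 1.6] [0.001, -0.0, -0.003]
[37.9, -4.8, 1.6] [0.001, -0.0, -0.003]
[38.0, -4.7, 1.5] [0.001, -0.0, -0.003]
[38.0, -4.6, 1.5] [0.001, -0.0, -0.003]
[38.0, -4.5, 1.5] [0.001, -0.0, -0.003]
[38.0, -4.4, 1.5] [0.001, -0.0, -0.003]
```

```bash
python3 -m creep '[[[38,-4.9,1.6],[0.005,-0.002,-0.016]],[[38,-4.8,1.6],[0,0,0]],[[38,-4.7,1.5],[0,0,0]],[[38,-4.6,1.5],[0,0,0]],[[38,-4.5,1.5],[0,0,0]],[[38,-4.4,1.5],[0,0,0]],[[0,0,0],[0,0,0]],[[0,0,0],[0,0,0]]]'
python3 - <<'E'
from m import *; from plan import plan
np.set_printoptions(precision=4,suppress=True)
P,I=grab('top',(.585,.076),.14)
for pc in (.018,.022,.026,.030): print(pc,*fit(P,jigboxes(plate=pc),(.585,.076,-.14)))
plan((.4553,.327),.032,-.12,3)
p=vision.camera('scene');u,v=proj(p,(.48,.2,.05)).astype(int)
cv2.imwrite('pics/s1.png',cv2.resize(p['image'][v-100:v+100,u-130:u+130],None,fx=3,fy=3))
E
```

```text
clock: 7.88
eef_pos: [0.451, 0.326, 0.1162]
tool_rot: [0.748, 0.663, -0.004, -0.001]
ft_force: [0.1, 0.1, 0.2]
grip_width: 0.05
grasp_force: 0.0
0.018 [ 0.5856  0.0766 -0.1416  0.0011] 0.7512760506518021
0.022 [ 0.5856  0.0766 -0.1415  0.0011] 0.6524553432433786
0.026 [ 0.5852  0.0767 -0.1414  0.0011] 0.5833386264087493
0.03 [ 0.5849  0.0767 -0.1416  0.0011] 0.6151872866630419
from [0.4513 0.3257 0.1166] turn [-0.007  0.004 -0.001] F [-0.   0.7  0.6]
[0.7, 1.5, 28.2] [-0.002, 0.001, -0.0]
[0.7, 1.4, 28.2] [-0.002, 0.001, -0.0]
[0.6, 1.3, 28.2] [-0.002, 0.001, -0.0]
```

View pics/s1.png

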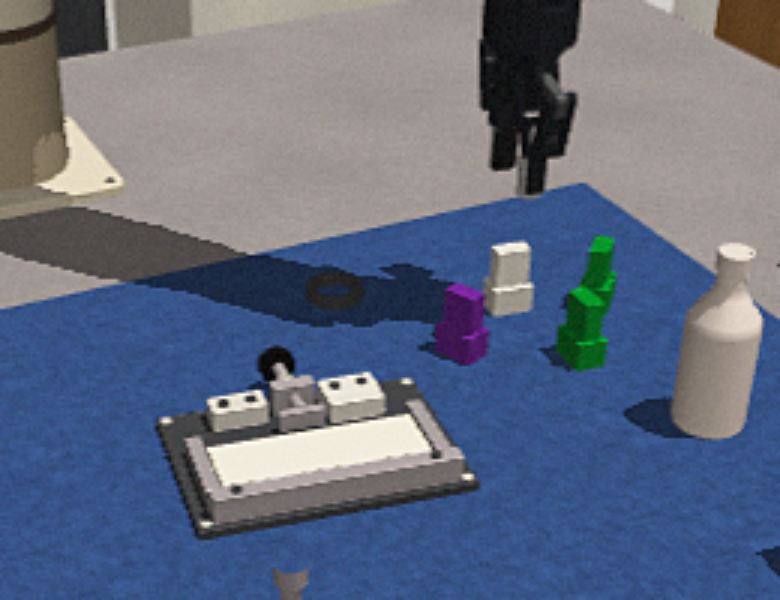

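The plate has moved to jig x ≈ +26 mm and the plunger has sprung back. In the crop the spacer stands at about (510,280) with the open gripper above it, clear of the purple and green ones. Descending.

```bash
python3 -m creep '[[[0.7,1.5,28],[-0.007,0.004,0]],[[0.7,1.4,28],[0,0,0]],[[0.6,1.3,25],[0,0,0]],[[0,0,2],[0,0,0]],[[0,0,0],[0,0,0]]]'
python3 -m creep '[[[0,0,0],[0,0,0]],[[0,0,0],[0,0,0]],[[0,0,0],[0,0,0]],[[0,0,0],[0,0,0]]]' 5
```

```text
clock: 8.6
eef_pos: [0.4567, 0.328, 0.0355]
tool_rot: [0.749, 0.663, 0.002, 0.0]
ft_force: [0.4, 0.1, 0.8]
grip_width: 0.0505
grasp_force: 0.0
clock: 9.1
eef_pos: [0.4568, 0.3289, 0.0359]
tool_rot: [0.748, 0.663, 0.002, 0.0]
ft_force: [-1.3, -0.5, 6.8]
grip_width: 0.015
grasp_force: 61.9
```

```bash
python3 -m creep '[[[0,0,-10],[0,0,0]],[[0,0,-40],[0,0,0]],[[0,0,-40],[0,0,0]],[[0,0,0],[0,0,0]],[[0,0,0],[0,0,0]]]'
python3 - <<'E'
from m import *; from plan import *
np.set_printoptions(precision=4,suppress=True)
p=vision.camera('scene');u,v=proj(p,(.456,.328,.12)).astype(int)
cv2.imwrite('pics/s2.png',cv2.resize(p['image'][v-50:v+50,u-60:u+60],None,fx=5,fy=5))
J[:]=.5848,.0763
plan(jig(-.0185,-.045),.125,TH,7)
E
```

```text
clock: 9.72
eef_pos: [0.4555, 0.3279, 0.1243]
tool_rot: [0.748, 0.663, 0.001, -0.0]
ft_force: [-0.3, 0.1, -1.7]
grip_width: 0.0146
grasp_force: 60.9
from [0.455  0.3276 0.1236] turn [-0.    -0.     0.021] F [-0.8 -0.2 -0.9]
[-39.8, 19.9, -0.2] [-0.0, -0.0, 0.003]
[-39.7, 20.0, -0.2] [-0.0, -0.0, 0.003]
[-39.7, 20.2, -0.2] [-0.0, -0.0, 0.003]
[-39.6, 20.3, -0.2] [-0.0, -0.0, 0.003]
[-39.6, 20.4, -0.2] [-0.0, -0.0, 0.003]
[-39.5, 20.5, -0.2] [-0.0, -0.0, 0.003]
[-39.4, 20.6, -0.2] [-0.0, -0.0, 0.003]
```

View pics/s2.png

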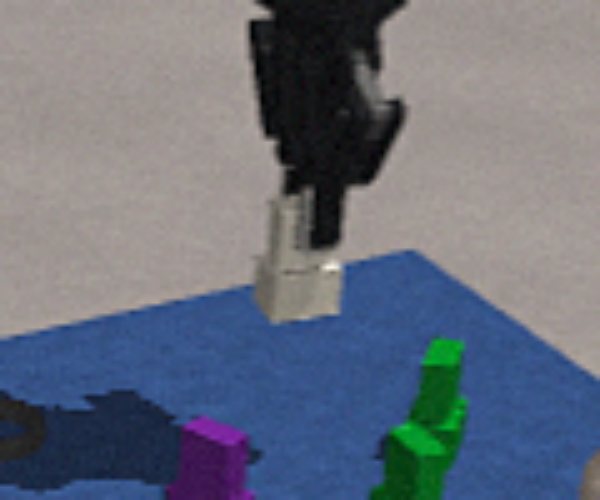

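Spacer is held upright in the pads (crop (300,260)), foot level. Moving above the right-hand gap.

```bash
python3 -m creep '[[[-39.8,19.6,-2],[0,0,0.021]],[[-39.7,19.7,0],[0,0,0]],[[-39.7,19.9,0],[0,0,0]],[[-39.6,20,0],[0,0,0]],[[-39.6,20,0],[0,0,0]],[[-39.5,20.2,0],[0,0,0]],[[-39.4,20,0],[0,0,0]],[[0,0,0],[0,0,0]],[[0,0,0],[0,0,0]]]'
python3 -c "
from plan import *
J[:]=.5848,.0763
plan(jig(-.0205,-.045),.070,TH,2)"
```

```text
clock: 10.9
eef_pos: [0.5548, 0.0344, 0.1251]
tool_rot: [0.755, 0.655, 0.0, -0.001]
ft_force: [-0.7, 0.6, -1.0]
grip_width: 0.015
grasp_force: 60.9
from [0.5548 0.0344 0.1251] turn [-0.001 -0.002 -0.001] F [-0.7  0.6 -1. ]
[0.3, 1.7, 27.5] [-0.001, -0.001, -0.0]
[0.3, 1.7, 27.5] [-0.001, -0.001, -0.0]
```

```bash
python3 -m creep '[[[0.3,1.7,27],[0,0,0]],[[0.3,1.7,27],[0,0,0]],[[0,0,0],[0,0,0]],[[0,0,0],[0,0,0]]]'
python3 - <<'E'
from m import *; from plan import *
np.set_printoptions(precision=4,suppress=True)
J[:]=.5848,.0763
plan(jig(-.0205,-.045),.043,TH,2)
p=vision.camera('scene');im=cv2.resize(p['image'],None,fx=1,fy=1)
u,v=proj(p,(*jig(0,-.03),.03)).astype(int)
A=cv2.resize(p['image'][v-50:v+50,u-60:u+60],None,fx=6,fy=6,interpolation=cv2.INTER_CUBIC)
for x,y,z in [(-.004,-.08,.02),(-.004,.08,.02),(.06,-.082,.03),(.06,.082,.03),(-.037,-.067,.026),(-.037,-.023,.026)]:
    q=(proj(p,(*jig(x,y),z))-[u-60,v-50]+.5)*6; cv2.drawMarker(A,(int(q[0]),int(q[1])),(0,0,255),0,12,1)
cv2.imwrite('pics/s3.png',A)
E
```

```text
clock: 11.4
eef_pos: [0.5595, 0.0356, 0.0731]
tool_rot: [0.755, 0.656, 0.002, 0.0]
ft_force: [-0.2, 1.1, -0.4]
grip_width: 0.0146
grasp_force: 60.8
from [0.5595 0.0356 0.0731] turn [ 0.002 -0.002  0.001] F [-0.2  1.1 -0.4]
[-0.6, -0.6, 15.0] [0.001, -0.001, 0.001]
[-0.6, -0.6, 15.0] [0.001, -0.001, 0.001]
```

View pics/s3.png

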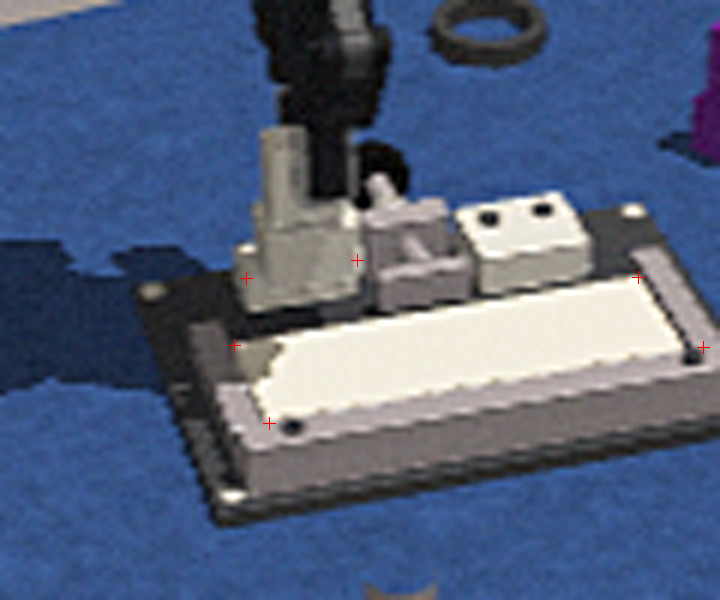

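The markers at the plate and fence corners agree with the picture, and the spacer hangs square over the right gap, with its lower edge from (245,310) to (360,290). Lowering.

```bash
python3 -m creep '[[[-1,-1,8],[0,0,0]],[[0,0,6],[0,0,0]],[[0,0,4],[0,0,0]],[[0,0,0],[0,0,0]]]'
python3 -m creep '[[[0,0,3],[0,0,0]],[[0,0,3],[0,0,0]],[[0,0,0],[0,0,0]]]'
```

```text
clock: 11.95
eef_pos: [0.558, 0.0337, 0.054]
tool_rot: [0.755, 0.656, 0.001, -0.0]
ft_force: [0.2, -0.2, -0.9]
grip_width: 0.0149
grasp_force: 60.8
clock: 12.32
eef_pos: [0.5582, 0.0338, 0.0482]
tool_rot: [0.755, 0.656, 0.001, -0.0]
ft_force: [-0.1, -0.5, -1.2]
grip_width: 0.0146
grasp_force: 60.8
```

```bash
python3 -m creep '[[[0,0,2],[0,0,0]],[[0,0,2],[0,0,0]],[[0,0,0],[0,0,0]]]'
python3 -m creep '[[[0,0,1],[0,0,0]],[[0,0,0],[0,0,0]]]'
```

```text
clock: 12.7
eef_pos: [0.5583, 0.0338, 0.0444]
tool_rot: [0.755, 0.656, 0.001, -0.0]
ft_force: [0.6, -0.0, -0.9]
grip_width: 0.0149
grasp_force: 60.8
clock: 12.95
eef_pos: [0.5586, 0.0339, 0.0438]
tool_rot: [0.755, 0.656, 0.002, 0.0]
ft_force: [-0.2, -0.5, 1.8]
grip_width: 0.0148
grasp_force: 61.1
```

```bash
python3 -m creep '[[[0,2,0],[0,0,0]],[[0,2,0],[0,0,0]],[[0,2,0],[0,0,0]],[[0,0,0],[0,0,0]]]'
python3 -m creep '[[[0,2,0],[0,0,0]],[[0,1,0],[0,0,0]],[[0,0,0],[0,0,0]]]'
python3 -c "
from plan import *
J[:]=.5848,.0763
plan(jig(-.013,-.045),.0438,TH,1)"
```

```text
clock: 13.45
eef_pos: [0.5635, 0.0331, 0.0438]
tool_rot: [0.755, 0.656, 0.001, -0.001]
ft_force: [-4.4, 0.3, 5.0]
grip_width: 0.0149
grasp_force: 61.8
clock: 13.82
eef_pos: [0.564, 0.033, 0.0439]
tool_rot: [0.755, 0.656, -0.001, -0.002]
ft_force: [-9.8, 0.2, 11.8]
grip_width: 0.015
grasp_force: 62.7
from [0.564  0.033  0.0439] turn [-0.004 -0.002  0.   ] F [-9.8  0.2 11.8]
[0.8, 1.5, 0.1] [-0.004, -0.002, 0.0]
```

```bash
python3 -m creep '[[[0,2,-1],[0,0,0]],[[0,0,0],[0,0,0]],[[0,0,0],[0,0,0]]]'
python3 -m creep '[[[0,2,-0.5],[0,0,0]],[[0,0,0],[0,0,0]],[[0,0,0],[0,0,0]]]'
python3 - <<'E'
from m import *; from plan import *
np.set_printoptions(precision=4,suppress=True)
J[:]=.5848,.0763
plan(jig(-.013,-.045),.0438,TH,1)
p=vision.camera('scene');u,v=proj(p,(*jig(.05,0),.03)).astype(int)
cv2.imwrite('pics/s4.png',cv2.resize(p['image'][v-45:v+40,u-55:u+58],None,fx=7,fy=7,interpolation=cv2.INTER_CUBIC))
E
```

```text
clock: 14.2
eef_pos: [0.5645, 0.0331, 0.044]
tool_rot: [0.755, 0.656, -0.002, -0.004]
ft_force: [-10.4, 1.9, 8.6]
grip_width: 0.015
grasp_force: 62.5
clock: 14.58
eef_pos: [0.5648, 0.0331, 0.044]
tool_rot: [0.755, 0.656, -0.003, -0.005]
ft_force: [-14.5, 3.0, 10.0]
grip_width: 0.0148
grasp_force: 62.6
from [0.5648 0.0331 0.044 ] turn [-0.011 -0.002  0.001] F [-14.5   3.   10. ]
[0.6, 0.8, 0.2] [-0.011, -0.002, 0.001]
```

View pics/s4.png

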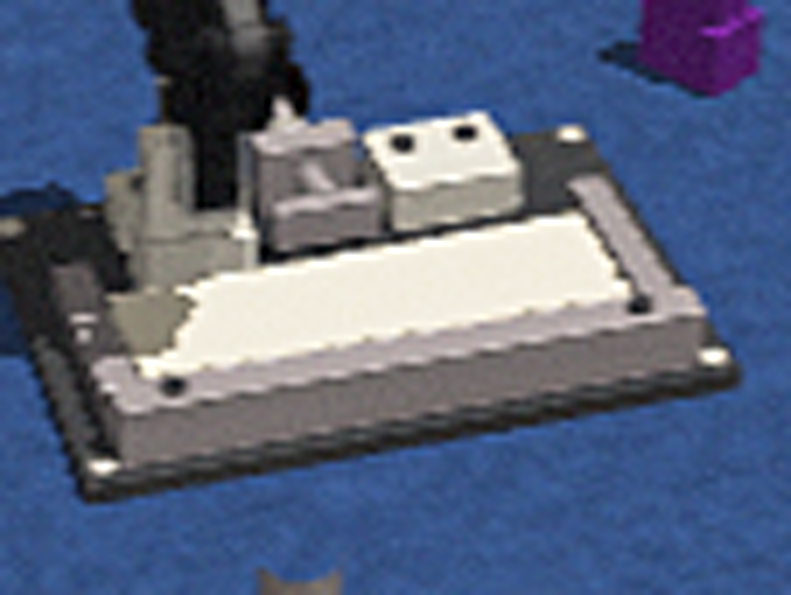

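Spacer sits in the gap against the plate. The fence side is hidden from this view, so I'll level the slight tilt, firm up the push, and check the plate from the top.

```bash
python3 -m creep '[[[0,1,-0.5],[-0.01,0,0]],[[0,0,0],[0,0,0]],[[0,0,0],[0,0,0]]]'
python3 -m creep '[[[0,1,-0.5],[-0.003,0,0]],[[0,0,0],[0,0,0]],[[0,0,0],[0,0,0]]]'
python3 - <<'E'
from m import *; from plan import *
np.set_printoptions(precision=4,suppress=True)
J[:]=.5848,.0763
plan(jig(-.013,-.045),.0438,TH,1)
p=vision.camera('top');u,v=proj(p,(*jig(.02,0),.03)).astype(int)
cv2.imwrite('pics/t4.png',cv2.resize(p['image'][v-40:v+40,u-58:u+58],None,fx=6.8,fy=6.8,interpolation=cv2.INTER_CUBIC))
# near-edge of the plate along jig y, from depth (height step 8->20) and brightness
P=cloud(p).reshape(-1,3);c,s=np.cos(TH),np.sin(TH);L=(P[:,:2]-J)@np.array([[c,-s],[s,c]])
g=p['image'].reshape(-1,3).mean(1)
for y in np.arange(-.075,.08,.01):
    m=(abs(L[:,1]-y)<.005)&(L[:,0]>-.02)&(L[:,0]<.02)&(P[:,2]>.004)&(P[:,2]<.024)
    o=np.argsort(L[m,0]);x=L[m,0][o];w=P[m,2][o]
    n=(w>.0151).sum(); x2=.02-.04*n/max(len(w),1); print(round(y*1e3),len(w),round(x2*1e3,1),end=' | ')
E
```

```text
clock: 15.0
eef_pos: [0.5649, 0.0335, 0.0439]
tool_rot: [0.755, 0.656, 0.0, -0.002]
ft_force: [-14.6, 3.5, 8.9]
grip_width: 0.015
grasp_force: 62.4
clock: 15.38
eef_pos: [0.565, 0.0336, 0.0439]
tool_rot: [0.755, 0.656, 0.001, -0.002]
ft_force: [-15.8, 5.2, 7.7]
grip_width: 0.0148
grasp_force: 62.3
from [0.565  0.0336 0.0439] turn [-0.002 -0.003  0.002] F [-15.8   5.2   7.7]
[0.1, 0.6, 0.1] [-0.002, -0.003, 0.002]
-75 0 20.0 | -65 0 20.0 | -55 0 20.0 | -45 0 20.0 | -35 0 20.0 | -25 0 20.0 | -15 0 20.0 | -5 0 20.0 | 5 0 20.0 | 15 0 20.0 | 25 0 20.0 | 35 0 20.0 | 45 0 20.0 | 55 0 20.0 | 65 0 20.0 | 75 0 20.0 |
```

View pics/t4.png

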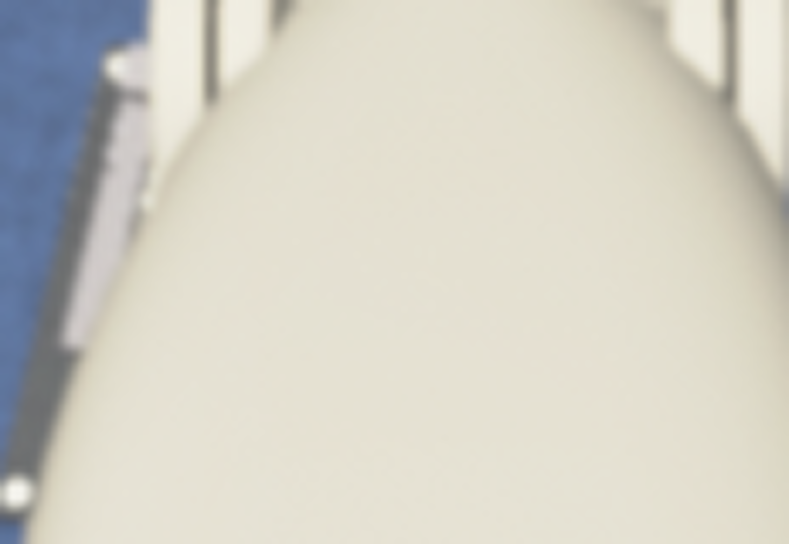

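The top view shows only the arm over the jig, so no use. Measuring the plate edges in the scene view instead: near edge at z 20 mm, and the fence's inner top edge at z 30 mm.

```bash
cat > edge.py <<'E'
from m import *; from plan import *
np.set_printoptions(precision=2,suppress=True)
J[:]=.5848,.0763
p=vision.camera('scene');b=cv2.GaussianBlur(p['image'],(0,0),.6).astype(np.float32)
def edge(ys,x0,x1,z,ch,sgn):
    r=[]
    for y in ys:
        xs=np.arange(x0,x1,.0003);q=np.float32([proj(p,(*jig(x,y),z)) for x in xs])
        g=cv2.remap(b,q[:,0].reshape(1,-1),q[:,1].reshape(1,-1),cv2.INTER_LINEAR)[0]
        g=g.mean(1) if ch is None else g[:,0]-g[:,2]
        d=np.gradient(cv2.GaussianBlur(g.reshape(1,-1),(0,0),3)[0])*sgn;i=d.argmax()
        w=np.clip(d[max(0,i-8):i+9],0,None);r.append((xs[max(0,i-8):i+9]*w).sum()/w.sum()*1e3)
    return np.array(r)
ys=np.arange(-.02,.076,.006)
n=edge(ys,-.018,.012,.020,None,1);yf=np.arange(-.07,.071,.01);f=edge(yf,.045,.072,.030,1,1)
print('near',n);print('fence',f)
for a,c in((ys,n),(yf,f)):
    k=np.polyfit(a,c,1);r=c-np.polyval(k,a);g=abs(r)<1.5;k=np.polyfit(a[g],c[g],1);print('slope mrad',k[0],'x at 0 mm',k[1],'rms',r[g].std())
E
python3 edge.py
```

```text
near [-0.94 -2.36 -1.29 -2.38 -2.1  -2.12 -2.43 -1.19 -2.62 -1.52 -2.08 -2.07
 -1.17 -2.68 -1.25 -3.27]
fence [61.39 60.99 60.15 59.19 61.15 61.19 60.3  60.05 58.71 60.72 60.73 59.94
 58.6  60.56 60.64]
slope mrad -5.698062621732119 x at 0 mm -1.8236703122342957 rms 0.6281028956128283
slope mrad -5.268291537467205 x at 0 mm 60.39718991640596 rms 0.715855416159162
```

```bash
python3 -m creep '[[[0,2,-1],[-0.004,0,0]],[[0,0,0],[0,0,0]],[[0,0,0],[0,0,0]]]'
python3 -m creep '[[[0,2,-1],[-0.004,0,0]],[[0,0,0],[0,0,0]],[[0,0,0],[0,0,0]],[[0,0,0],[0,0,0]]]'
python3 edge.py | grep slope; python3 -c "
from plan import *
J[:]=.5848,.0763
plan(jig(-.013,-.045),.0438,TH,1)"
```

```text
clock: 15.85
eef_pos: [0.5651, 0.0337, 0.044]
tool_rot: [0.754, 0.656, 0.001, -0.002]
ft_force: [-16.5, 6.8, 6.6]
grip_width: 0.0149
grasp_force: 62.3
clock: 16.35
eef_pos: [0.5653, 0.0337, 0.044]
tool_rot: [0.754, 0.656, 0.001, -0.002]
ft_force: [-19.0, 6.8, 4.2]
grip_width: 0.0146
grasp_force: 62.2
slope mrad -5.541818607312337 x at 0 mm -1.5030820266491722 rms 0.6107348111832823
slope mrad -4.0614657718636415 x at 0 mm 60.29831642413047 rms 0.7848002170885727
from [0.5653 0.0337 0.044 ] turn [-0.002 -0.004  0.002] F [-19.1   7.4   4.8]
[-0.1, 0.3, 0.2] [-0.002, -0.004, 0.002]
```

The plate edge is parallel to the fence within about 1.5 mrad. At 19 N it no longer moves (12 N is the most it should need), and the tool reading puts the plate within 0.3 mm of flush. Settling, then handing in.

```bash
python3 -m creep '[[[0,1,-0.5],[0,0,0]],[[0,0,0],[0,0,0]],[[0,0,0],[0,0,0]],[[0,0,0],[0,0,0]],[[0,0,0],[0,0,0]]]' && python3 -c "
from workcell import workorder
print(workorder.job_done())"
```

```text
clock: 17.02
eef_pos: [0.5654, 0.0337, 0.044]
tool_rot: [0.754, 0.656, 0.0, -0.003]
ft_force: [-20.3, 7.0, 4.4]
grip_width: 0.0145
grasp_force: 62.0
the job is handed in; nothing more can be done
None
```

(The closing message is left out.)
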